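# Fit the pointer knob to the drive unit's D-shaft

### The arm

A 6-joint arm with a two-finger parallel gripper is mounted at the origin on the work surface. World frame = base frame: x ahead of the robot, y to its left, z up, the work surface at z = 0. Lengths are in m, angles in rad, forces in N, time in s.
With the tool pointing down it reaches from about 0.25 to 0.725 m from the base axis. Payload 4 kg.
Tool frame: the origin (TCP) lies midway between the tips of the shut fingers; the grasp point (between the pads) lies 19 mm behind it; z points along the fingers, y is the line along which they close (so a half turn about z gives the same grasp; the last joint's range is limited). The gripper opens to 85 mm and grips with 20 to 120 N. Pads are 22 mm wide; open, the fingers measure 114 mm over their backs; the gripper's body (76 mm by 85 mm) begins 54 mm behind the grasp point. The pads swing forward as they close: fully open they stand 13 mm farther back than shut.
Start: joints at [1.291, 0.241, 0.005, 1.335, 0, 1.571], TCP at [0.138, 0.481, 0.207] pointing down, gripper open.
Joint ranges: [-2.72, 2.72], [-1.05, 1.87], [-1.09, 1.28], [-1.99, 2.15], [-1.42, 1.44], [-3.14, 3.14]. Speed limits (rad/s): [2.79, 2.79, 3.14, 3.14, 3.14, 3.14].

### API

Orientations are given as a unit quaternion [x, y, z, w].
In Python, from workcell import bot gives the robot as it stands. The module is installed in compiled form; this text tells all that it offers.
- The arm moves only by the tool jog_arm, never from a script. Its argument "deltas" is a list of rows, each an object with "fingers": the opening, from 0 (shut) to 1 (fully open); "delta_pos": the shift along the tool's x, y, z normalised to -1 to 1, where 1 is 300 mm, a list of three; "yaw": the turn about the tool's z normalised to -1 to 1, where 1 is pi/4 rad. A call has 1 to 12 rows; each row is the pose to reach, as a shift and turn from the pose commanded when the call began, along the tool's axes at that moment; what a row does not reach only later rows make up. A row lasts 1/10 s, in which the tool goes at most 50 mm and 8.59 degrees, less where a joint would pass 70% of its speed; a pose out of reach is approached as far as the arm can. A call with a number of a shift or a turn outside -1 to 1 is refused whole. A call with a gripper value outside its range is refused whole. The fingers move at their own pace and stop on an object; the grip force is fixed at half the most. Time passes only in rows, so rows that repeat a pose let the fingers close. It gives the time, the measured TCP pose, the force, the opening and the grip force at its end, in the units of the state.
- bot.get_obs(): the state, without advancing time (a new reading comes with each control period).
- bot.camera(name): name is "scene" or "top"; returns a dict with "image" (384x512x3 uint8, red, green, blue), "range_z" (384x512 float32, m along the optical axis (not along the pixel's ray), 0 where there is no reading), "fx", "fy", "cx", "cy" (pixels), "rvec" (rotation vector, rad) and "tvec" (3), from world to camera coordinates, as OpenCV has them. Camera axes: x right, y down, z forward; pixel columns grow to the right and rows downward; lengths in m; the calibration is good to about 2 mm. A picture is of the moment at which its call begins.
- bot.job_done(): hands the job in; it is judged then, once.
The state is a dict: "clock": time; "joint_pos": joint angles; "joint_vel": joint speeds; "tau": joint torques, N m; "eef_pos": TCP position; "tool_rot": TCP orientation; "ft_force": force on the tool from outside, world axes, zero at the start; "ft_torque": the same for the moment, N m; "grip_width": finger opening in m; "grasp_force": force on a finger pad.
Only numpy, scipy, OpenCV 4.12 (cv2) and the standard library are available. Lean on these libraries where they do the work, as an engineer would, in place of code of your own. Each camera call takes 0.05 s, during which the arm holds its last target. There are 200 camera calls.

### The job

Pick out the pointer knob (the one with the straight grip bar and the pointed nose) from among the spare knobs and fit it on the D-shaft of the aluminium drive unit: feel gently for the angle at which its flat bore goes over the shaft, without ever forcing it, and push it fully home until it snaps. Then turn the knob, which turns the stiff shaft, until its nose points at the index mark on the dial plate, and let go. Leave the other things on the bench where they are.

Things in the scene. Friction and masses are not known exactly. Their poses are not given: they have to be found in the camera images.
- knob_mid (a point): Loose pointer knob, black plastic, 58 mm tall, about 70 g, standing bore down; this point is on its axis 29 mm above its underside, z up. Below, a round skirt 46 mm in diameter with a flat shoulder 36 mm up. On it the grip bar: 40 mm long along x, 14 mm wide along y, from 36 to 58 mm above the underside. Grip it across y from above.
- knob_nose (a point): Tip of the knob's pointed nose, on the knob's +x side, 30 mm from its axis; the nose sticks out of the skirt between 4 and 28 mm above the underside. The flat of the bore is on this same +x side. Axes as knob_mid.
- knob_bore (a point): Centre of the knob's underside, the mouth of the bore. A funnel leads in a shaft up to about 3 mm off centre, pushing the knob sideways (up to 10 N down): give way. The bore is round up to 20 mm above the underside (0.5 mm play all round), then D-shaped up to 34 mm. At a wrong angle the knob therefore stops with its underside 12 mm above the seat. Axes as knob_mid.
- seat (a point): Foot of the shaft: centre of the steel dial plate (89 mm in diameter, 73 mm above the bench) on the drive unit. The home knob's underside lies here. z up along the shaft, +x towards the index mark. Nose and shaft flat agreeing within 0.05 to 0.15 rad, the knob drops freely to 8 mm above the seat, meets two sprung balls (6 to 12 N pushes it past, crest at 4 mm) and snaps to 0 mm.
- shaft_tip (a point): Centre of the upper end of the steel shaft, 32 mm above the seat: 20 mm in diameter, 1 mm chamfer, upper 13 mm cut to a D (flat 3 mm from the axis). At the start the flat faces 0.4 to 1.6 rad anticlockwise (from above) of the index mark; its angle is not measured. Axes are the seat's and do not turn with the shaft.
- index (a point): Inner tip of the index mark, a dark wedge 4 mm high on the dial plate's rim, 33 mm from the shaft axis along the seat's +x. The fitted knob turns clockwise to bring its nose here. The shaft is stiff (0.07 N m), stays where left, is not dragged by light pressure on its end, and turns from 1.9 rad anticlockwise to 0.35 rad clockwise of the mark. Play of knob on shaft: about 0.1 rad either side.
- unit: The drive unit, an aluminium block 120 x 90 x 70 mm (x, y, z) fixed to the bench; origin at the centre of its underside, axes as seat.
- knob: The pointer knob as a whole; origin at the centre of its underside, axes as knob_mid.
- round_knob: Spare knob, black, plain round, 50 mm in diameter, 36 mm tall; origin at its underside. Leave alone.
- star_knob: Spare star grip, black with five lobes, 55 mm across, 32 mm tall; origin at its underside. Leave alone.
- caliper: Digital caliper lying flat, 230 mm long along its x, 13 mm tall. Leave alone.
- driver: Screwdriver lying flat along its x. Leave alone.
- oil: Small amber oil bottle, 40 mm in diameter, 100 mm tall. Leave alone.
- dial_gauge: Dial gauge lying on its back, 58 mm in diameter, 16 mm tall. Leave alone.
Not all that is in view belongs to the job. What is shaped like the knob but pink or white is not meant.

How it is judged:
By the outcome, as a careful person would: the job done as asked, in the order asked, and still so for the second after the job is handed in, with the robot touching nothing.
It also fails if it takes over 72 s, if anything falls off the work surface, if the arm or the gripper's body presses on something with over 40 N, if the wrist force passes 120 N, or if a joint passes its speed limit or range.

## Working session

There is one attempt and no reset: what is moved stays moved. The work goes in short steps, Python scripts to look and compute and a tool call to move; the robot and the scene stay as the last step left them, time stands still between calls to the robot, and variables do not carry over. Pictures are saved under pics/ and viewed, at most 10 in all, crops included, and the job is handed in when it is done.

Besides the shell and the picture viewer there is one more tool, called after "Request:" as name([rows], argument=value, ...), one row to a line, values as JSON. jog_arm: Moves the arm, as the interface text tells. Scaled input: -1 to 1 covers 300 mm each way for a shift and pi/4 rad each way for a turn. Its arguments: {"type":"object","properties":{"deltas":{"type":"array","items":{"type":"object","properties":{"fingers":{"type":"number"},"delta_pos":{"type":"array","items":{"type":"number"}},"yaw":{"type":"number"}}}}},"required":["deltas"]}

```bash
mkdir -p pics; cat > h.py <<'E'
import numpy as np,cv2
from workcell import bot
def cam(n,save=None):
    c=bot.camera(n); c['R']=cv2.Rodrigues(np.array(c['rvec'],float))[0]; c['t']=np.array(c['tvec'],float).ravel()
    if save: cv2.imwrite(f'pics/{save}.png',c['image'][:,:,::-1])
    return c
def ray(c,u,v):
    d=c['R'].T@np.array([(u-c['cx'])/c['fx'],(v-c['cy'])/c['fy'],1.]); return -c['R'].T@c['t'],d
def onz(c,u,v,z):
    o,d=ray(c,u,v); return o+d*(z-o[2])/d[2]
def cloud(c):
    v,u=np.mgrid[:384,:512]; z=c['range_z']; p=np.stack([(u-c['cx'])/c['fx']*z,(v-c['cy'])/c['fy']*z,z],-1)
    w=(p-c['t'])@c['R']; w[z==0]=np.nan; return w
def proj(c,p):
    q=c['R']@np.array(p)+c['t']; return c['fx']*q[0]/q[2]+c['cx'],c['fy']*q[1]/q[2]+c['cy']
E
python3 - <<'E'
from h import *
a=cam('scene','s0');b=cam('top','t0')
for c in(a,b):print(c['fx'],c['cx'],c['cy'],-c['R'].T@c['t'],c['R'][2])
o=bot.get_obs();print(o['clock'],o['eef_pos'],o['tool_rot'],o['ft_force'])
cv2.imwrite('pics/both.png',cv2.resize(np.vstack([a['image'],b['image']])[:,:,::-1],None,fx=.78,fy=.78))
E
```

```text
389.21255879659503 256.3412549334396 193.05131094166734 [1.27110282 0.37657682 0.60732533] [-0.74606181 -0.37612973 -0.54947084]
348.75814339861444 257.14666764344923 195.0468115019094 [ 0.42447525 -0.01855945  1.00278417] [ 0.11974445  0.03116772 -0.99231539]
0.1 [0.137906   0.47995986 0.20578019] [ 1.39441888e-01  9.90229782e-01 -9.60801255e-04 -1.26500743e-04] [0.10558271 0.30048848 0.6340494 ]
```

View pics/s0.png

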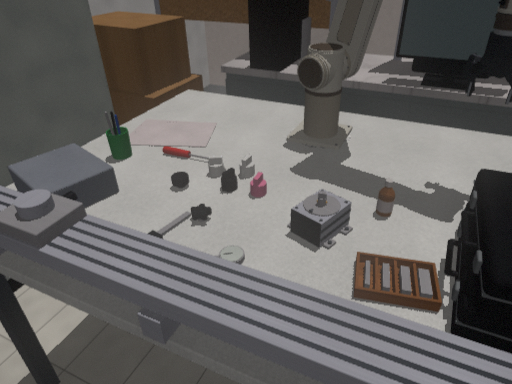

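View pics/t0.png

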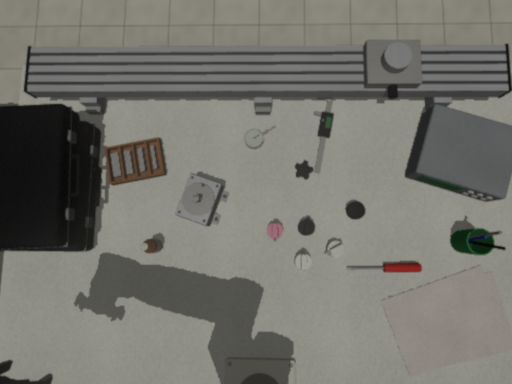

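The black pointer knob appears to be at top (307,227) / scene (230,180), and the drive unit at top (199,198) / scene (321,214). Now the depth clouds and enlarged crops.

```bash
python3 - <<'E'
from h import *
b=cam('top');a=cam('scene')
W=cloud(b);A=cloud(a)
def st(W,c,u,v,r=1):
    p=W[v-r:v+r+1,u-r:u+r+1].reshape(-1,3);return np.nanmedian(p,0).round(4)
for n,(u,v) in dict(knob=(307,226),unit=(185,210),plate=(190,190),shaft=(199,197),star=(304,170),rnd=(355,210),bench=(280,300)).items():print(n,st(W,b,u,v),b['image'][v,u])
for n,(u,v) in dict(knob=(230,174),shaft=(321,193),plate=(310,208)).items():print('s',n,st(A,a,u,v,0))
t=b['image'][:,:,::-1];s=a['image'][:,:,::-1]
f=lambda i,x,y,w:cv2.resize(i[y:y+w,x:x+w],(400,400),interpolation=cv2.INTER_CUBIC)
g=lambda i:np.clip(i.astype(float)*1.6,0,255).astype(np.uint8)
cv2.imwrite('pics/c0.png',np.vstack([np.hstack([f(t,168,167,64),f(g(t),275,195,64)]),np.hstack([f(s,285,172,80),f(g(s),190,150,80)])])[:, :] if 0 else cv2.resize(np.vstack([np.hstack([f(t,168,167,64),f(g(t),275,195,64)]),np.hstack([f(s,285,172,80),f(g(s),190,150,80)])]),(600,600)))
E
```

```text
knob [ 0.4558 -0.1242  0.0575] [50 50 47]
unit [0.4947 0.205  0.0697] [126 126 124]
plate [0.549  0.1926 0.0728] [115 114 109]
shaft [0.5266 0.1636 0.0949] [71 69 65]
star [ 0.6137 -0.1193  0.0318] [47 47 44]
rnd [ 0.5019 -0.2583  0.0366] [41 41 38]
bench [ 0.251  -0.0545 -0.0003] [143 143 134]
s knob [ 0.4533 -0.1176  0.0479]
s shaft [0.5262 0.1703 0.104 ]
s plate [0.55   0.1534 0.0715]
```

View pics/c0.png

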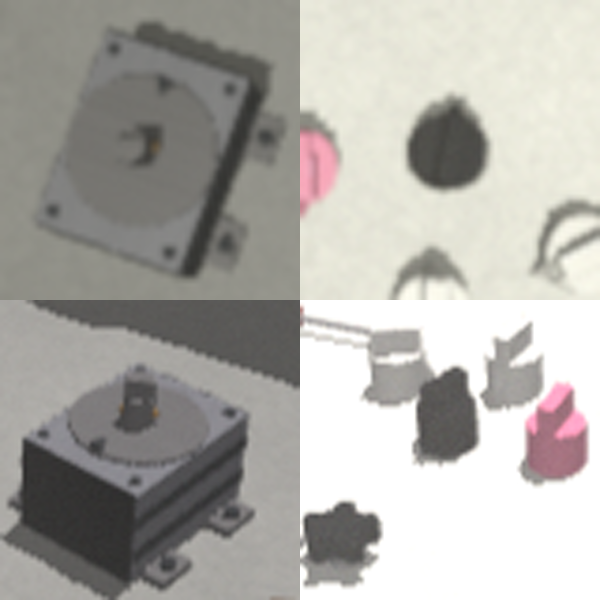

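The top crop shows the unit with its index mark at about (203,185), plate centre about (198,199) and shaft flat. The black knob has its grip bar running roughly image-vertical and its nose at about (308,216). Next I measure these.

```bash
cat > m.py <<'E'
from h import *
def pca(p):
    m=p.mean(0);u,s,v=np.linalg.svd(p-m,full_matrices=False);return m,np.arctan2(v[0][1],v[0][0]),s/np.sqrt(len(p))*np.sqrt(12)
b=cam('top');a=cam('scene')
for nm,c in(('top',b),('scene',a)):
    W=cloud(c);g=c['image'].max(2).astype(int);x,y,z=W[...,0],W[...,1],W[...,2]
    near=np.hypot(x-.455,y+.124)<.045
    k=near&(z>.003)&(g<90)
    print(nm,'knob n',k.sum(),'zmax',np.percentile(z[k],98))
    for lo,hi in((.03,.045),(.05,.065)):
        q=W[k&(z>lo)&(z<hi)]; 
        if len(q)>5: m,an,e=pca(q[:,:2]);print(lo,len(q),m.round(4),an.round(3),e.round(4))
    q=W[k&(z>.004)&(z<.03)]; d=np.hypot(q[:,0]-.455,q[:,1]+.122); i=np.argsort(-d)[:8]; print('far low',q[i].round(4).tolist())
    # plate & shaft
    P=(np.hypot(x-.53,y-.167)<.05)
    pl=P&(abs(z-.073)<.002)&(g<122)
    if pl.sum()>5:
        u8=pl.astype(np.uint8)*255;cn=max(cv2.findContours(u8,0,1)[0],key=cv2.contourArea)
        w=np.array([onz(c,*pt[0],.073)[:2] for pt in cv2.convexHull(cn)],np.float32);print('plate circ',cv2.minEnclosingCircle(w),cv2.fitEllipse(w))
    sh=P&(z>.098);q=W[sh];print('shaft top',len(q),np.nanmean(q,0).round(4),np.nanmax(z[P]).round(4))
    dk=(np.hypot(x-.53,y-.167)<.047)&(np.hypot(x-.53,y-.167)>.027)&(z>.07)&(z<.082)&(g<85)
    print('index',[(int(u),int(v),W[v,u].round(4).tolist(),int(g[v,u])) for v,u in np.argwhere(dk)][:20])
    # unit top face rectangle
    t=(np.hypot(x-.53,y-.167)<.09)&(z>.066)&(z<.08)
    u8=t.astype(np.uint8);cn=max(cv2.findContours(u8,0,1)[0],key=cv2.contourArea)
    w=np.array([onz(c,*pt[0],.070)[:2]*1000 for pt in cn],np.float32);print('unit',cv2.minAreaRect(w))
# black-mask silhouette of the knob in top, ray to z=0.016
m=((b['image'].max(2)<75)).astype(np.uint8);n,l,s,ce=cv2.connectedComponentsWithStats(m);i=l[227,307];print(s[i],ce[i])
E
python3 m.py; python3 -c "
from h import *
c=cam('top')
print(c['image'].max(2)[210:242,294:322])
np.set_printoptions(linewidth=250)
print((cloud(c)[210:242,294:322,2]*1000).round())" | sed 's/\. / /g'
```

```text
top knob n 217 zmax 0.060912109908217646
0.03 113 [ 0.4533 -0.1225] -1.6 [0.0469 0.0346]
0.05 82 [ 0.4532 -0.1256] 2.921 [0.0402 0.0144]
far low [[0.4832, -0.1359, 0.004], [0.4797, -0.1317, 0.0156], [0.4795, -0.1285, 0.0189], [0.4766, -0.1338, 0.0215], [0.4764, -0.1306, 0.0249], [0.4768, -0.1261, 0.0153], [0.4763, -0.1277, 0.0258], [0.4428, -0.1054, 0.0261]]
plate circ ((0.5262119770050049, 0.16896967589855194), 0.04550382122397423) ((0.5264215469360352, 0.1694955974817276), (0.08652501553297043, 0.0899042934179306), 148.317138671875)
shaft top 34 [0.5219 0.1698 0.105 ] 0.1074
index [(202, 184, [0.5649, 0.1598, 0.0769], 73), (203, 184, [0.5648, 0.1569, 0.0779], 74), (202, 185, [0.5622, 0.1597, 0.0767], 76), (203, 185, [0.5623, 0.1571, 0.0764], 77), (213, 206, [0.5063, 0.1294, 0.07], 72), (212, 208, [0.5007, 0.1317, 0.0716], 80)]
unit ((524.5548095703125, 170.0328369140625), (90.31576538085938, 121.64279174804688), 71.06324005126953)
scene knob n 306 zmax 0.05774206618270693
0.03 99 [ 0.4612 -0.1167] -0.672 [0.0432 0.0276]
0.05 59 [ 0.4565 -0.1218] -0.169 [0.0432 0.0165]
far low [[0.4
[... 6911 characters left out ...]
  0  1 -2 -0  1 -1  4 31 37 41 57 57 58 56 36 34 34  1  2  3 -1  3 -1  4  1 -1 -0.]
 [ 2 -0  0  2 -1 -0 -0 -1 -3 17 34 35 38 38 33 35 34  0  3  1 -2  2  2  1  0  1  1 -1.]
 [-2 -1  1 -2 -2 -2 -0 -1 -1 -1 -1 -1 -0 -1  0  1  0  3  1  1 -1  3  1 -2 -4  1  1  2.]
 [ 1  5  3  3 -1 -1 -1 -3 -1 -1  4 -0  1 -1  2 -2  2  2 -1 -1 -1  0 -1 -2  3  3 -0 -0.]
 [-1  0 -1  1  1  2  1  2 -1  1  3  4  0 -2 -1  2  0  3 -0  1  0  1 -1  0 -1 -0 -3 -3.]
 [ 3 -1  2 -1 -2 -1  2 -3  5  4 -1  1 -3  2  1  0 -3 -0  0 -2 -0 -3  1 -0  1  1  2  2.]
 [-1 -3 -3 -1 -1 -3  2  1 -1 -4  2  3  2 -2  1  2  2 -1 -0  2 -0  1 -1 -1 -0  2 -3  3.]
 [-1 -2  4  2 -3 -0 -0 -1  0  0  0 -4 -1  2  1  1  2  1 -1  0  2 -2  1  3  1  3 -0 -2.]]
```

```bash
python3 - <<'E'
from h import *
np.set_printoptions(linewidth=250)
for n,s in(('top',(slice(186,210),slice(186,212))),('scene',(slice(184,212),slice(306,336)))):
    cs=[cam(n) for _ in range(8)];W=np.nanmedian([cloud(c) for c in cs],0)
    print(str((W[s][...,2]*1000-73).round().astype(int)))
    g=np.mean([c['image'].mean(2) for c in cs],0);print(g[s].astype(int))
    P=(np.hypot(W[...,0]-.527,W[...,1]-.1705)<.016)
    for lo,hi in((.1,.11),(.088,.097)):
        q=W[P&(W[...,2]>lo)&(W[...,2]<hi)];print(n,lo,len(q),q.mean(0).round(4))
    if n=='top':
        m=P&(W[...,2]>.098);q=W[m][:,:2]*1000;print(cv2.minAreaRect(q.astype(np.float32)))
E
```

```text
[[-4 -2 -3  2  0  1  0  1  0  1  0 -1  0  0  0  1  5  4  1  1  1  1  0 -2 -3 -3]
 [-2 -3  0  0  1  3  1  0  0  1  1  1 -1  1  0  0  4  0  0  0  0  1  1  0 -4 -3]
 [-3  0 -1  0  1  1  1  0 -1  0  1  1 -1  0  1  1  1  0  1  1  1  1  0  0  1 -3]
 [ 0  1  1  0  1  0  0  1  1  0  0  1  0  0  0  0  1  0  1  1  1  1  0  1  0 -2]
 [ 0 -1  1  0 -1  0 -1 -1  1  0  0  1  0  0  1  1  1  1 -1 -1  0  0  0 -1  1 -1]
 [ 0 -1 -1  0  0  0  0  0  0  1  0  1  0  0  0  0 -1  1 -1  1  1  1 -1  0  1  0]
 [ 0  0  0 -1  0  0 -1  1  0  0  1  0  0 -1  1 -1  0  0  0  0  0  0  0 -1  2  1]
 [-1  0 -1  0  0  1  1  0  0  0  0  0  0 -1  0  0  0  0  0  1  0  1  0  0  1 -1]
 [ 0  0  1  1 -1  0  0  0  0 -1  1 -1  0  1  0  0 -1  1  0  1  1 -1  1  1  0  0]
 [ 0  0  0  0  0  0  0  0  1 19 20 19 18  0  0  0  1  0  1  0  1  0 -1 -1  0  0]
 [-1  1 -1 -1  0  0  0  0 19 20 19 19 20 20  6  0  0  0  1  0  1 -1  0  1  0  0]
 [ 0  0  1  0  1  1 33 31 33 32 32 32 32 32 19  8  1 -1  0 -1 -1  0 -1  1  0  0]
 [ 0  0 -1  1  2  0 32 33 32 31 32 31 33 31 21 10  6  1  0  0 -1  0  1  0  0  1]
 [ 0  1  1  0  0 -1 32 32 32 31 33 32 33 31 20 
[... 9902 characters left out ...]
 123 119  99  98  98  98 105 124 124 124 123 123 123 123 123 123 122 122 123 123]
 [123 123 124 123 117 112 109 118 123 123 123 122 122 122 123 122 123 124 124 125 124 124 123 123 123 124 123 123 123 123]
 [110 119 120 103  95  85  84 109 123 123 123 123 122 122 123 123 122 122 124 123 124 125 124 124 123 124 123 123 124 123]
 [100 100 107  65  66  72  85 115 124 124 123 123 123 123 122 122 123 122 122 122 124 124 125 125 125 124 124 124 124 123]
 [125 106  85  65  61  66  87 123 124 124 123 124 123 123 124 122 122 122 122 123 123 123 123 125 125 125 125 125 123 122]]
scene 0.1 33 [0.5247 0.173  0.1032]
scene 0.088 39 [0.5293 0.1739 0.0924]<stdin>:4: RuntimeWarning: All-NaN slice encountered
```

```bash
python3 - <<'E'
from h import *
W=np.nanmedian([cloud(cam('scene')) for _ in range(8)],0)
q=W[194:197,319:326].reshape(-1,3)*1000; q=np.vstack([q,W[197,320:326]*1000])
A=np.c_[q[:,1],np.ones(len(q))];k,r,_,_=np.linalg.lstsq(A,q[:,0],rcond=None);print(k,'angle',-np.arctan(k[0]),'rms',np.sqrt(r/len(q)))
E
```

```text
[-1.01635582e-01  5.45372289e+02] angle 0.10128777691701715 rms [0.57673229]<stdin>:2: RuntimeWarning: All-NaN slice encountered
```

Request:
jog_arm([
  {"delta_pos": [-0.79, -0.82, 0], "yaw": -0.1, "fingers": 0.6},
  {"delta_pos": [-0.79, -0.82, 0], "yaw": -0.1, "fingers": 0.6},
  {"delta_pos": [-0.79, -0.82, 0], "yaw": -0.1, "fingers": 0.6},
  {"delta_pos": [-0.79, -0.82, 0], "yaw": -0.1, "fingers": 0.6},
  {"delta_pos": [-0.79, -0.82, 0], "yaw": -0.1, "fingers": 0.6},
  {"delta_pos": [-0.79, -0.82, 0], "yaw": -0.1, "fingers": 0.6},
  {"delta_pos": [-0.79, -0.82, 0], "yaw": -0.1, "fingers": 0.6},
  {"delta_pos": [-0.79, -0.82, 0], "yaw": -0.1, "fingers": 0.6},
  {"delta_pos": [-0.79, -0.82, 0], "yaw": -0.1, "fingers": 0.6},
])

```text
clock: 2.45
eef_pos: [0.2984, 0.1781, 0.2068]
tool_rot: [0.102, 0.995, 0.0, 0.0]
ft_force: [-0.7, 0.2, 0.0]
grip_width: 0.0511
grasp_force: 0.0
```

```bash
cat >> h.py <<'E'
from scipy.spatial.transform import Rotation as Ro
def to(x,y,z,ya=None):
    "print normalised jog to put TCP at world x,y,z with tool-y at world angle ya (mod pi)"
    o=bot.get_obs();R=Ro.from_quat(o['tool_rot']).as_matrix();p=np.array(o['eef_pos'])
    d=R.T@(np.array([x,y,z])-p); cur=np.arctan2(R[1,1],R[0,1])
    print('t',o['clock'],'tcp',p.round(4),'yang',cur.round(4),'w',round(o['grip_width'],4),'F',np.round(o['ft_force'],2),'T',np.round(o['ft_torque'],3),'gf',o['grasp_force'])
    print('delta',(d/.3).round(4),'yaw',None if ya is None else ((cur-ya)/(np.pi/4)).round(4),'mm',np.linalg.norm(d)*1000)
E
python3 -c "
from h import *
to(.4548,-.1238,.12,1.37)"
```

```text
t 2.45 tcp [0.2984 0.1781 0.2068] yang 1.366 w 0.0511 F [-0.68  0.18  0.01] T [ 0.024 -0.01   0.059] gf 0.0
delta [-0.7152 -0.8794  0.2887] yaw -0.0051 mm 350.9031606135262
```

Request:
jog_arm([
  {"delta_pos": [-0.715, -0.88, 0.29], "fingers": 0.6},
  {"delta_pos": [-0.715, -0.88, 0.29], "fingers": 0.6},
  {"delta_pos": [-0.715, -0.88, 0.29], "fingers": 0.6},
  {"delta_pos": [-0.715, -0.88, 0.29], "fingers": 0.6},
  {"delta_pos": [-0.715, -0.88, 0.29], "fingers": 0.6},
  {"delta_pos": [-0.715, -0.88, 0.29], "fingers": 0.6},
  {"delta_pos": [-0.715, -0.88, 0.29], "fingers": 0.6},
  {"delta_pos": [-0.715, -0.88, 0.29], "fingers": 0.6},
  {"delta_pos": [-0.715, -0.88, 0.29], "fingers": 0.6},
  {"delta_pos": [-0.715, -0.88, 0.29], "fingers": 0.6},
])

```text
invalid input at $.deltas[0]: expected keys fingers, delta_pos, yaw
```

```bash
python3 -c "
from h import *
to(.4548,-.1238,.039,1.37)
a=cam('scene');b=cam('top')
f=lambda i,x,y,w:cv2.resize(i[y:y+w,x:x+w,::-1],(400,400),interpolation=cv2.INTER_CUBIC)
cv2.imwrite('pics/g0.png',np.hstack([f(a['image'],180,90,110),f(b['image'],255,175,100)]))"
```

```text
t 2.45 tcp [0.2984 0.1781 0.2068] yang 1.366 w 0.0511 F [-0.68  0.18  0.01] T [ 0.024 -0.01   0.059] gf 0.0
delta [-0.7152 -0.8796  0.5587] yaw -0.0051 mm 379.15224947901834
```

View pics/g0.png

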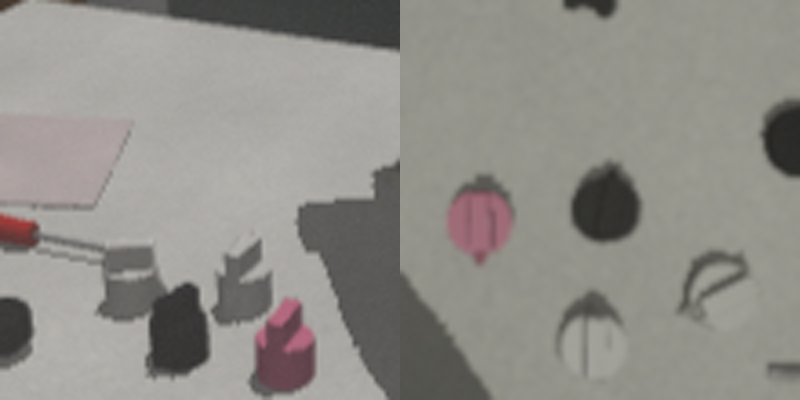

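The picture shows the knob alone and the arm not yet there, because the move was refused for its missing yaw keys. I'm resending it with yaw.

Request:
jog_arm([
  {"delta_pos": [-0.715, -0.88, 0.29], "yaw": 0, "fingers": 0.6},
  {"delta_pos": [-0.715, -0.88, 0.29], "yaw": 0, "fingers": 0.6},
  {"delta_pos": [-0.715, -0.88, 0.29], "yaw": 0, "fingers": 0.6},
  {"delta_pos": [-0.715, -0.88, 0.29], "yaw": 0, "fingers": 0.6},
  {"delta_pos": [-0.715, -0.88, 0.29], "yaw": 0, "fingers": 0.6},
  {"delta_pos": [-0.715, -0.88, 0.29], "yaw": 0, "fingers": 0.6},
  {"delta_pos": [-0.715, -0.88, 0.29], "yaw": 0, "fingers": 0.6},
  {"delta_pos": [-0.715, -0.88, 0.29], "yaw": 0, "fingers": 0.6},
  {"delta_pos": [-0.715, -0.88, 0.29], "yaw": 0, "fingers": 0.6},
  {"delta_pos": [-0.715, -0.88, 0.29], "yaw": 0, "fingers": 0.6},
])

```text
clock: 3.55
eef_pos: [0.4551, -0.1208, 0.1195]
tool_rot: [0.099, 0.995, 0.0, -0.001]
ft_force: [0.2, 0.8, 0.0]
grip_width: 0.0513
grasp_force: 0.0
```

```bash
python3 -c "
from h import *
to(.4548,-.1238,.039,1.37)
a=cam('scene');b=cam('top')
f=lambda i,x,y,w:cv2.resize(i[y:y+w,x:x+w,::-1],(400,400),interpolation=cv2.INTER_CUBIC)
cv2.imwrite('pics/g1.png',np.hstack([f(a['image'],180,90,110),f(b['image'],255,175,100)]))"
```

```text
t 3.55 tcp [ 0.4551 -0.1208  0.1195] yang 1.3727 w 0.0513 F [0.19 0.77 0.04] T [-0.014  0.014 -0.015] gf 0.0
delta [-0.0012 -0.0102  0.2684] yaw 0.0035 mm 80.56723645695412
```

View pics/g1.png

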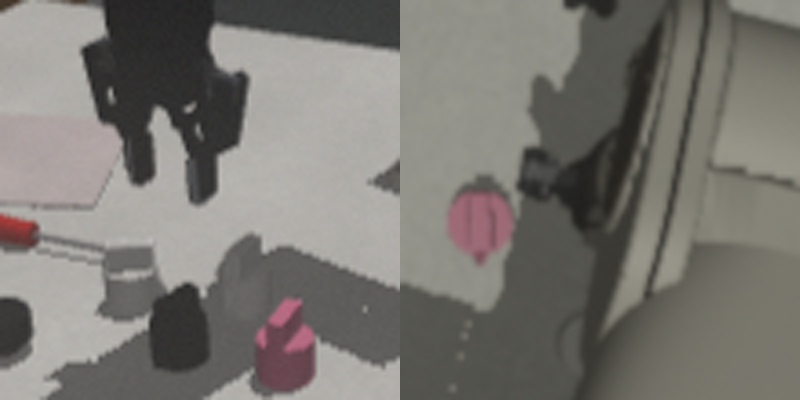

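The fingers straddle the knob. I'm descending and closing.

Request:
jog_arm([
  {"delta_pos": [0, -0.01, 0.1], "yaw": 0, "fingers": 0.6},
  {"delta_pos": [0, -0.01, 0.2], "yaw": 0, "fingers": 0.6},
  {"delta_pos": [0, -0.01, 0.268], "yaw": 0, "fingers": 0.6},
  {"delta_pos": [0, -0.01, 0.268], "yaw": 0, "fingers": 0.6},
  {"delta_pos": [0, -0.01, 0.268], "yaw": 0, "fingers": 0.6},
  {"delta_pos": [0, -0.01, 0.268], "yaw": 0, "fingers": 0.0},
  {"delta_pos": [0, -0.01, 0.268], "yaw": 0, "fingers": 0.0},
  {"delta_pos": [0, -0.01, 0.268], "yaw": 0, "fingers": 0.0},
  {"delta_pos": [0, -0.01, 0.268], "yaw": 0, "fingers": 0.0},
  {"delta_pos": [0, -0.01, 0.268], "yaw": 0, "fingers": 0.0},
  {"delta_pos": [0, -0.01, 0.268], "yaw": 0, "fingers": 0.0},
])

```text
clock: 4.75
eef_pos: [0.4547, -0.1259, 0.0393]
tool_rot: [0.101, 0.995, -0.0, 0.0]
ft_force: [-0.8, 0.3, -0.4]
grip_width: -0.0003
grasp_force: 0.0
```

```bash
python3 -c "
from h import *
to(.4548,-.1238,.25,1.37)
b=cam('scene');W=cloud(b);g=b['image'].max(2)
k=(np.hypot(W[...,0]-.457,W[...,1]+.12)<.04)&(W[...,2]>.004)&(W[...,2]<.028)&(g<90);q=W[k]
i=np.argsort(-q[:,0])[:10];print(k.sum(),q[i].mean(0).round(4))"
```

```text
t 4.75 tcp [ 0.4547 -0.1259  0.0393] yang 1.3694 w -0.0003 F [-0.76  0.28 -0.42] T [ 0.005 -0.044 -0.055] gf 0.0
delta [ 0.0011  0.0069 -0.7025] yaw -0.0008 mm 210.74795183422327
118 [ 0.4812 -0.1276  0.0125]
```

```bash
python3 -c "
from h import *
a=cam('scene')
f=lambda i,x,y,w:cv2.resize(i[y:y+w,x:x+w,::-1],(600,600),interpolation=cv2.INTER_CUBIC)
cv2.imwrite('pics/g2.png',np.clip(f(a['image'],195,120,70)*1.8,0,255))
W=np.nanmedian([cloud(cam('scene')) for _ in range(4)],0);np.set_printoptions(linewidth=250)
print(proj(a,[.4547,-.1259,.0393]))
print((W[150:196:2,215:250:2,2]*1000).round());print((W[150:196:2,215:250:2,0]*1000).round())"
```

```text
(np.float64(227.41201208293177), np.float64(176.2267133826457))
[[119. 120. 126. 128. 131. 134. 134. 130. 127. 123. 141. 143. 145. 135.  -2.  -0.  -2.  -3.]
 [112. 115. 114. 119. 120. 128. 127. 114. 117. 133. 134. 137. 132.  -2.  -2.  -3.  -2.  -2.]
 [ -2. 109. 107. 114. 114. 118. 121. 116. 124. 127. 129. 126. 116.  -1.  -1.  -2.   0.  -0.]
 [ 57.  56.  55. 108. 110. 112. 113. 112. 119. 120. 120. 111.  -1.  -2.  -1.  -1.  56.  58.]
 [ 55.  55.  55.  55. 100. 108. 107. 106. 113. 113.  -1.  -1.  -1.  -1.  -1.  57.  57.  53.]
 [ 50.  48.  48.  48.  95.  99.  98.  99.  94.  -0.  -2.  -2.  -1.  -2.  57.  57.  52.  47.]
 [ 42.  42.  41.  42.  89.  93.  90.  93.  88.  -1.  -2.  -2.  -1.  34.  50.  52.  46.  41.]
 [ 36.  36.  35.  35.  83.  86.  84.  87.  83.  -0.  -0.  -2.  -0.  35.  43.  45.  41.  35.]
 [ 34.  35.  34.  32.  76.  78.  79.  80.  77.  -0.  -2.  -1.  -0.  34.  35.  39.  35.  34.]
 [ 31.  29.  28.  26.  70.  72.  72.  74.  64.   0.  -2.  -2.  -1.  29.  31.  33.  32.  32.]
 [ 23.  21.  21.  19.  13.  64.  65.  56.  57.  57.  -2.  -2.  -1.  21.  25.  25.  25.  25.]
 [ 16.  16.  
[... 2661 characters left out ...]
0. 410. 406. 402. 400.]
 [450. 448. 445. 441. 475. 476. 474. 473. 469. 464. 457. 424. 423. 419. 417. 414. 412. 411.]
 [461. 456. 455. 453. 478. 479. 475. 474. 469. 464. 457. 444. 431. 430. 427. 424. 422. 421.]
 [469. 466. 465. 462. 482. 476. 474. 473. 470. 464. 457. 445. 440. 440. 435. 434. 433. 431.]
 [480. 478. 473. 470. 481. 478. 473. 474. 469. 465. 460. 451. 450. 448. 446. 444. 442. 440.]
 [488. 486. 482. 481. 480. 475. 475. 474. 469. 468. 466. 462. 459. 458. 454. 454. 452. 449.]
 [496. 495. 492. 490. 487. 487. 483. 479. 479. 476. 473. 473. 468. 467. 465. 460. 460. 456.]][ WARN:0@0.524] global loadsave.cpp:1063 imwrite_ Unsupported depth image for selected encoder is fallbacked to CV_8U.
```

View pics/g2.png

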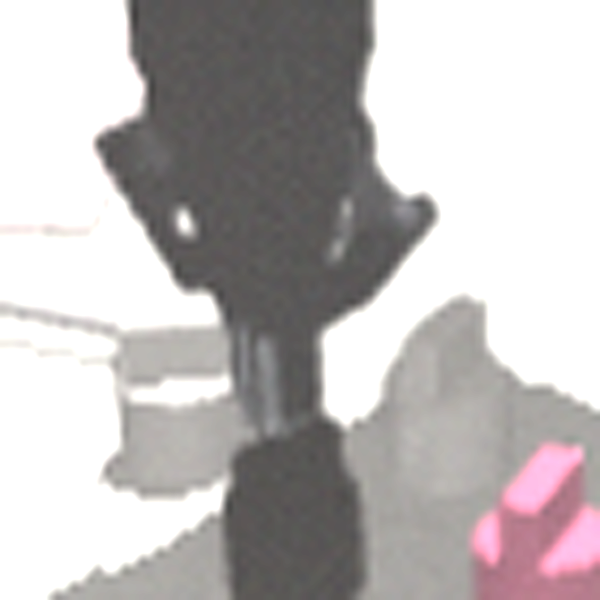

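```bash
python3 -c "
from h import *
np.set_printoptions(linewidth=250,suppress=True)
o=bot.get_obs();print(o['joint_pos'],o['eef_pos'],o['grip_width'],o['clock'],o['tool_rot'])
W=np.nanmedian([cloud(cam('scene')) for _ in range(5)],0)
for v in (164,168,170,171,172,173,174,176,178):
  print(v,[tuple((W[v,u]*1000).round().astype(int).tolist()) for u in range(220,238,1)])
"
```

```text
[-0.26997798  0.33277538 -0.34174854  0.89641794 -0.00001858 -0.06867088] [ 0.45467337 -0.1258301   0.03914597] 0.00034158121151502255 5.05 [ 0.10048368  0.9949387   0.00000311 -0.0000733 ]
164 [(395, -186, 35), (394, -183, 35), (459, -138, 79), (464, -132, 83), (465, -128, 84), (466, -124, 85), (467, -120, 87), (463, -119, 85), (463, -116, 86), (464, -112, 87), (459, -112, 84), (456, -110, 83), (451, -110, 81), (322, -183, -1), (321, -180, -1), (320, -177, -1), (318, -174, -1), (318, -171, -1)]
168 [(405, -181, 28), (399, -181, 25), (395, -180, 23), (465, -132, 70), (465, -129, 71), (464, -126, 71), (467, -121, 74), (464, -120, 72), (463, -117, 73), (462, -114, 72), (460, -112, 72), (447, -117, 65), (435, -121, 57), (345, -170, -1), (344, -167, -1), (342, -165, -2), (342, -161, -1), (339, -160, -2)]
170 [(404, -181, 20), (402, -180, 19), (397, -179, 17), (390, -180, 13), (388, -177, 13), (464, -127, 64), (466, -122, 66), (465, -120, 66), (462, -118, 66), (449, -123, 58), (447, -120, 57), (446, -118, 57), (445, -115, 57), (440, -115, 55), (437, -113, 53), (354, -158, -1), (352, -156,
[... 1180 characters left out ...]
, -114, 43), (439, -113, 41), (375, -147, -2), (374, -144, -1), (373, -141, -1)]
176 [(406, -183, 0), (402, -181, -2), (471, -133, 47), (472, -130, 49), (473, -126, 50), (475, -121, 52), (473, -119, 52), (467, -119, 49), (463, -119, 46), (460, -117, 45), (456, -117, 43), (451, -116, 40), (448, -115, 39), (442, -115, 36), (442, -112, 36), (438, -111, 34), (385, -138, -1), (383, -136, -1)]
178 [(414, -177, -1), (465, -141, 35), (464, -139, 35), (473, -130, 43), (473, -126, 43), (473, -123, 45), (472, -121, 44), (467, -120, 42), (466, -118, 41), (461, -117, 39), (455, -118, 35), (453, -115, 35), (452, -113, 35), (450, -111, 34), (449, -108, 34), (447, -106, 34), (447, -102, 35), (395, -129, 0)]
```

The picture shows the shut fingers sitting above the bar. Their tips are at about z 0.062, which is about 23 mm higher than the reported TCP. I'm opening, going 21 mm lower while watching the force, and closing again.

Request:
jog_arm([
  {"delta_pos": [0, 0, 0], "yaw": 0, "fingers": 0.6},
  {"delta_pos": [0, 0, 0], "yaw": 0, "fingers": 0.6},
  {"delta_pos": [0, 0, 0], "yaw": 0, "fingers": 0.6},
  {"delta_pos": [0, 0, 0], "yaw": 0, "fingers": 0.6},
  {"delta_pos": [0, 0, 0], "yaw": 0, "fingers": 0.6},
  {"delta_pos": [0, 0, 0.02], "yaw": 0, "fingers": 0.6},
  {"delta_pos": [0, 0, 0.04], "yaw": 0, "fingers": 0.6},
  {"delta_pos": [0, 0, 0.055], "yaw": 0, "fingers": 0.6},
  {"delta_pos": [0, 0, 0.07], "yaw": 0, "fingers": 0.6},
  {"delta_pos": [0, 0, 0.07], "yaw": 0, "fingers": 0.6},
])

```text
clock: 6.3
eef_pos: [0.4539, -0.1256, 0.0173]
tool_rot: [0.1, 0.995, 0.0, -0.001]
ft_force: [-0.0, 0.1, 0.6]
grip_width: 0.0512
grasp_force: 0.0
```

```bash
python3 -c "
from h import *
to(.4548,-.1238,.02,1.37)
a=cam('scene');W=np.nanmedian([cloud(cam('scene')) for _ in range(5)],0)
q=W[(np.hypot(W[...,0]-.455,W[...,1]+.124)<.07)&(W[...,2]>.02)]
for lo in range(30,90,4):
  s=q[(q[:,2]>lo/1e3)&(q[:,2]<=(lo+4)/1e3)];print(lo,len(s),s[:,1].min().round(3),s[:,1].max().round(3),(s[:,1]>-.095).sum(),(s[:,1]<-.15).sum())
f=lambda i,x,y,w:cv2.resize(i[y:y+w,x:x+w,::-1],(500,500),interpolation=cv2.INTER_CUBIC)
cv2.imwrite('pics/g3.png',np.clip(f(a['image'],195,120,70)*1.8,0,255).astype(np.uint8))"
```

```text
t 6.3 tcp [ 0.4539 -0.1256  0.0173] yang 1.3695 w 0.0512 F [-0.04  0.14  0.64] T [ 0.017  0.025 -0.04 ] gf 0.0
delta [-0.0016  0.0065 -0.009 ] yaw -0.0006 mm 3.3723997234591265
30 22 -0.146 -0.1 0 0
34 44 -0.142 -0.054 4 0
38 13 -0.131 -0.116 0 0
42 13 -0.149 -0.093 1 0
46 22 -0.157 -0.093 1 5
50 30 -0.163 -0.087 6 4
54 54 -0.162 -0.085 6 4
58 22 -0.164 -0.085 7 7
62 23 -0.162 -0.084 10 7
66 16 -0.161 -0.085 5 4
70 19 -0.159 -0.085 8 5
74 20 -0.158 -0.084 8 5
78 21 -0.165 -0.086 5 10
82 12 -0.153 -0.087 2 5
86 18 -0.174 -0.084 5 9
```

View pics/g3.png

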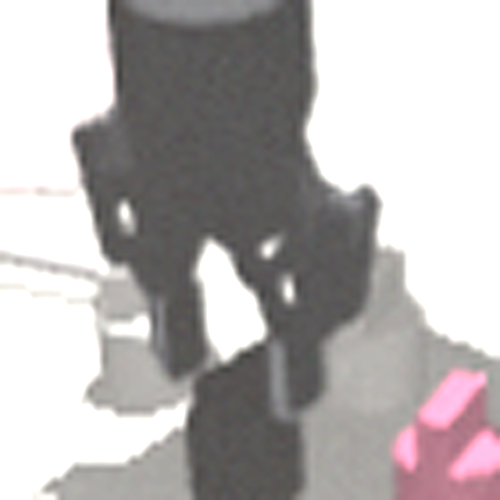

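The fingers now straddle the bar with their tips at about z 0.045. Closing.

Request:
jog_arm([
  {"delta_pos": [0, 0, 0], "yaw": 0, "fingers": 0.0},
  {"delta_pos": [0, 0, 0], "yaw": 0, "fingers": 0.0},
  {"delta_pos": [0, 0, 0], "yaw": 0, "fingers": 0.0},
  {"delta_pos": [0, 0, 0], "yaw": 0, "fingers": 0.0},
  {"delta_pos": [0, 0, 0], "yaw": 0, "fingers": 0.0},
  {"delta_pos": [0, 0, 0], "yaw": 0, "fingers": 0.0},
])

```text
clock: 7.2
eef_pos: [0.455, -0.1258, 0.0185]
tool_rot: [0.1, 0.995, 0.0, 0.0]
ft_force: [-0.1, 1.4, 3.1]
grip_width: 0.0127
grasp_force: 59.7
```

Request:
jog_arm([
  {"delta_pos": [0, 0, -0.02], "yaw": 0, "fingers": 0.0},
  {"delta_pos": [0, 0, -0.12], "yaw": 0, "fingers": 0.0},
  {"delta_pos": [0, 0, -0.25], "yaw": 0, "fingers": 0.0},
  {"delta_pos": [0, 0, -0.4], "yaw": 0, "fingers": 0.0},
  {"delta_pos": [0, 0, -0.5], "yaw": 0, "fingers": 0.0},
  {"delta_pos": [0, 0, -0.5], "yaw": 0, "fingers": 0.0},
])

```text
clock: 7.8
eef_pos: [0.4578, -0.1268, 0.1732]
tool_rot: [0.101, 0.995, -0.001, 0.005]
ft_force: [0.4, -0.7, -1.1]
grip_width: 0.0125
grasp_force: 59.3
```

```bash
python3 -c "
from h import *
to(.5265,.170,.168,1.67)"
```

```text
t 7.8 tcp [ 0.4578 -0.1268  0.1732] yang 1.3694 w 0.0125 F [ 0.37 -0.69 -1.05] T [-0.024 -0.025 -0.067] gf 59.26023244857788
delta [-0.0263  1.0151  0.0167] yaw -0.3827 mm 304.66408409241626
```

Request:
jog_arm([
  {"delta_pos": [-0.02, 0.12, 0], "yaw": -0.05, "fingers": 0.0},
  {"delta_pos": [-0.02, 0.26, 0], "yaw": -0.1, "fingers": 0.0},
  {"delta_pos": [-0.02, 0.4, 0], "yaw": -0.18, "fingers": 0.0},
  {"delta_pos": [-0.02, 0.54, 0], "yaw": -0.25, "fingers": 0.0},
  {"delta_pos": [-0.02, 0.68, 0], "yaw": -0.32, "fingers": 0.0},
  {"delta_pos": [-0.02, 0.82, 0], "yaw": -0.38, "fingers": 0.0},
  {"delta_pos": [-0.02, 0.93, 0], "yaw": -0.38, "fingers": 0.0},
  {"delta_pos": [-0.02, 1.0, 0], "yaw": -0.38, "fingers": 0.0},
  {"delta_pos": [-0.02, 1.0, 0], "yaw": -0.38, "fingers": 0.0},
  {"delta_pos": [-0.02, 1.0, 0], "yaw": -0.38, "fingers": 0.0},
])

```text
clock: 8.8
eef_pos: [0.5196, 0.1667, 0.167]
tool_rot: [-0.049, 0.999, -0.001, -0.001]
ft_force: [0.4, 0.7, 0.1]
grip_width: 0.0121
grasp_force: 59.3
```

```bash
cat > k.py <<'E'
from h import *
to(.5265,.170,.168,1.67)
np.set_printoptions(linewidth=250,suppress=True)
cs=[cam('scene') for _ in range(6)];a=cs[0];W=np.nanmedian([cloud(c) for c in cs],0)
o=bot.get_obs();z0=o['eef_pos'][2]-.018;print('underside z0',z0)
x,y,z=W[...,0],W[...,1],W[...,2]
k=(np.hypot(x-.5265,y-.17)<.045)&(z>z0-.003)&(z<z0+.032)
q=W[k];print(k.sum(),q.min(0).round(4))
# skirt: circle fit r=23, excluding nose sector
from scipy.optimize import least_squares
s=q[(q[:,2]>z0+.028)&(q[:,2]<z0+.036)] if 0 else q[(q[:,2]>z0+.003)]
c=s[:,:2].mean(0)-[.012,.006]
for _ in range(4):
    an=np.arctan2(s[:,1]-c[1],s[:,0]-c[0]);use=s[(an>.55)|(an<-.35)]
    r=least_squares(lambda p:np.hypot(use[:,0]-p[0],use[:,1]-p[1])-.023,c,loss='soft_l1',f_scale=.001);c=r.x
print('skirt',c.round(4),len(use),np.std(r.fun))
d=s[:,:2]-c;i=np.argsort(-np.hypot(*d.T))[:12];print('nose ang',np.median(np.arctan2(d[i,1],d[i,0])).round(3),np.hypot(*d[i].T).mean().round(4))
# shaft: lower half visible cylinder r=10
P=(np.hypot(x-.5265,y-.172)<.018)&(z>.077)&(z<.09);s=W[P];c=np.array([.526,.172])
r=least_squares(lambda p:np.hypot(s[:,0]-p[0],s[:,1]-p[1])-.010,c,loss='soft_l1',f_scale=.001);print('shaft',r.x.round(4),len(s),np.std(r.fun))
cv2.imwrite('pics/'+str(int(o['clock']*100))+'.png',cv2.resize(a['image'][130:250,260:380,::-1],(600,600),interpolation=cv2.INTER_CUBIC))
E
python3 k.py; ls pics
```

```text
t 8.8 tcp [0.5196 0.1667 0.167 ] yang 1.6689 w 0.0121 F [0.44 0.65 0.11] T [ 0.025 -0.014 -0.007] gf 59.25580143928528
delta [-0.0239  0.0087 -0.0035] yaw -0.0014 mm 7.699156731324701
underside z0 0.1503037267304371
262 [0.5145 0.1451 0.1492]
skirt [0.5178 0.1672] 132 0.0004576842826111204
nose ang 0.118 0.0293
shaft [0.5248 0.173 ] 44 0.0005648820709535151
910.png
both.png
c0.png
g0.png
g1.png
g2.png
g3.png
s0.png
t0.pngk.py:4: RuntimeWarning: All-NaN slice encountered
  cs=[cam('scene') for _ in range(6)];a=cs[0];W=np.nanmedian([cloud(c) for c in cs],0)
```

Request:
jog_arm([
  {"delta_pos": [-0.025, 0.017, 0.03], "yaw": 0, "fingers": 0.0},
  {"delta_pos": [-0.025, 0.017, 0.07], "yaw": 0, "fingers": 0.0},
  {"delta_pos": [-0.025, 0.017, 0.1], "yaw": 0, "fingers": 0.0},
  {"delta_pos": [-0.025, 0.017, 0.1], "yaw": 0, "fingers": 0.0},
  {"delta_pos": [-0.025, 0.017, 0.1], "yaw": 0, "fingers": 0.0},
])

```text
clock: 9.6
eef_pos: [0.527, 0.1726, 0.1374]
tool_rot: [-0.049, 0.999, -0.0, -0.001]
ft_force: [-0.6, -0.5, 0.1]
grip_width: 0.0121
grasp_force: 59.3
```

```bash
python3 k.py 2>/dev/null
```

```text
t 9.6 tcp [0.527  0.1726 0.1374] yang 1.668 w 0.0121 F [-0.6  -0.53  0.13] T [ 0.043 -0.002  0.01 ] gf 59.26072061061859
delta [ 0.0026 -0.0084 -0.1019] yaw -0.0025 mm 30.673169243805788
underside z0 0.1207207354943718
248 [0.5223 0.152  0.1202]
skirt [0.5252 0.174 ] 124 0.00043246068350868895
nose ang 0.109 0.0293
shaft [0.5247 0.1729] 42 0.0005465583673128878
```

Request:
jog_arm([
  {"delta_pos": [0.002, -0.003, 0.03], "yaw": 0, "fingers": 0.0},
  {"delta_pos": [0.002, -0.003, 0.045], "yaw": 0, "fingers": 0.0},
  {"delta_pos": [0.002, -0.003, 0.052], "yaw": 0, "fingers": 0.0},
  {"delta_pos": [0.002, -0.003, 0.059], "yaw": 0, "fingers": 0.0},
  {"delta_pos": [0.002, -0.003, 0.065], "yaw": 0, "fingers": 0.0},
  {"delta_pos": [0.002, -0.003, 0.065], "yaw": 0, "fingers": 0.0},
])

```text
clock: 10.5
eef_pos: [0.5269, 0.1717, 0.1184]
tool_rot: [-0.049, 0.999, -0.0, -0.0]
ft_force: [0.0, 0.9, -0.1]
grip_width: 0.0121
grasp_force: 59.3
```

Request:
jog_arm([
  {"delta_pos": [0, 0, 0.007], "yaw": 0, "fingers": 0.0},
  {"delta_pos": [0, 0, 0.014], "yaw": 0, "fingers": 0.0},
  {"delta_pos": [0, 0, 0.02], "yaw": 0, "fingers": 0.0},
  {"delta_pos": [0, 0, 0.02], "yaw": 0, "fingers": 0.0},
])

```text
clock: 10.9
eef_pos: [0.5269, 0.1718, 0.1124]
tool_rot: [-0.049, 0.999, -0.0, -0.0]
ft_force: [-0.1, 0.1, -0.5]
grip_width: 0.0118
grasp_force: 59.3
```

Request:
jog_arm([
  {"delta_pos": [0, 0, 0.006], "yaw": 0, "fingers": 0.0},
  {"delta_pos": [0, 0, 0.012], "yaw": 0, "fingers": 0.0},
  {"delta_pos": [0, 0, 0.018], "yaw": 0, "fingers": 0.0},
  {"delta_pos": [0, 0, 0.018], "yaw": 0, "fingers": 0.0},
])

```text
clock: 11.3
eef_pos: [0.5268, 0.1717, 0.107]
tool_rot: [-0.049, 0.999, -0.0, -0.0]
ft_force: [0.1, -0.7, -1.9]
grip_width: 0.0124
grasp_force: 59.3
```

Request:
jog_arm([
  {"delta_pos": [0, 0, 0.005], "yaw": 0, "fingers": 0.0},
  {"delta_pos": [0, 0, 0.009], "yaw": 0, "fingers": 0.0},
  {"delta_pos": [0, 0, 0.009], "yaw": 0, "fingers": 0.0},
])

```text
clock: 11.6
eef_pos: [0.5269, 0.1717, 0.1044]
tool_rot: [-0.049, 0.999, -0.0, -0.0]
ft_force: [0.2, 0.2, -0.5]
grip_width: 0.0125
grasp_force: 59.3
```

Request:
jog_arm([
  {"delta_pos": [0, 0, 0.005], "yaw": 0, "fingers": 0.0},
  {"delta_pos": [0, 0, 0.008], "yaw": 0, "fingers": 0.0},
  {"delta_pos": [0, 0, 0.008], "yaw": 0, "fingers": 0.0},
])

```text
clock: 11.9
eef_pos: [0.5269, 0.1717, 0.102]
tool_rot: [-0.049, 0.999, -0.0, -0.0]
ft_force: [1.2, -0.5, -1.0]
grip_width: 0.0129
grasp_force: 59.3
```

Request:
jog_arm([
  {"delta_pos": [0, 0, 0.003], "yaw": 0, "fingers": 0.0},
  {"delta_pos": [0, 0, 0.006], "yaw": 0, "fingers": 0.0},
  {"delta_pos": [0, 0, 0.006], "yaw": 0, "fingers": 0.0},
])

```text
clock: 12.2
eef_pos: [0.5269, 0.1718, 0.1002]
tool_rot: [-0.049, 0.999, -0.0, -0.0]
ft_force: [-0.7, 0.1, -1.6]
grip_width: 0.0125
grasp_force: 59.3
```

Request:
jog_arm([
  {"delta_pos": [0, 0, 0.003], "yaw": 0, "fingers": 0.0},
  {"delta_pos": [0, 0, 0.005], "yaw": 0, "fingers": 0.0},
  {"delta_pos": [0, 0, 0.005], "yaw": 0, "fingers": 0.0},
])

```text
clock: 12.5
eef_pos: [0.5272, 0.1716, 0.0993]
tool_rot: [-0.049, 0.999, -0.0, 0.0]
ft_force: [-1.2, -0.3, 1.7]
grip_width: 0.0125
grasp_force: 59.6
```

```bash
cat > z.py <<'E'
from h import *
to(.5265,.1715,.098)
cs=[cam('scene') for _ in range(8)];W=np.nanmean([cloud(c) for c in cs],0)
x,y,z=W[...,0],W[...,1],W[...,2];r=np.hypot(x-.5250,y-.1730)
pl=z[(r>.034)&(r<.042)&(abs(z-.072)<.004)];p=np.median(pl)
sk=(r<.026);h=(z[sk]-p)*1000
print('plate',p,len(pl));print(np.histogram(h,bins=np.arange(-2,80,1.0))[0])
E
python3 z.py 2>/dev/null
```

```text
t 12.5 tcp [0.5272 0.1716 0.0993] yang 1.6679 w 0.0125 F [-1.16 -0.25  1.67] T [-0.3    0.062 -0.017] gf 59.61866497993469
delta [ 0.0025 -0.0002  0.0042] yaw None mm 1.4780957770130672
plate 0.07227733032592479 152
[ 1 53 34  0  0  0  0  1  0  0  2  4  7  6  7  8  1  6  9  4  5  7  5  6
  7  4  7  6  5  7  8  7  7  5 12  3 11  7  4  9 10  2 10  7 11 59 21  2
  2  4  3  1  4  1  5  3  3  7  3  5  5  7  5  7  6  8  6 47  7  6  6  4
  8  5  5  6  5  5  5  5  3]
```

The shoulder stands 43.7 mm above the plate, so the underside is about 8 mm up: the D is engaged and the knob rests on the balls. Now the push home.

Request:
jog_arm([
  {"delta_pos": [0, 0, 0.004], "yaw": 0, "fingers": 0.0},
  {"delta_pos": [0, 0, 0.008], "yaw": 0, "fingers": 0.0},
  {"delta_pos": [0, 0, 0.01], "yaw": 0, "fingers": 0.0},
  {"delta_pos": [0, 0, 0.01], "yaw": 0, "fingers": 0.0},
])

```text
clock: 13.3
eef_pos: [0.5272, 0.1719, 0.0962]
tool_rot: [-0.049, 0.999, 0.0, 0.0]
ft_force: [-0.2, -1.8, 2.8]
grip_width: 0.0124
grasp_force: 59.8
```

Request:
jog_arm([
  {"delta_pos": [0, 0, 0.004], "yaw": 0, "fingers": 0.0},
  {"delta_pos": [0, 0, 0.007], "yaw": 0, "fingers": 0.0},
  {"delta_pos": [0, 0, 0.007], "yaw": 0, "fingers": 0.0},
])

```text
clock: 13.6
eef_pos: [0.5263, 0.1715, 0.0921]
tool_rot: [-0.049, 0.999, -0.0, -0.001]
ft_force: [1.8, -0.5, -4.6]
grip_width: 0.0125
grasp_force: 58.8
```

Request:
jog_arm([
  {"delta_pos": [0, 0, 0.003], "yaw": 0, "fingers": 0.0},
  {"delta_pos": [0, 0, 0.005], "yaw": 0, "fingers": 0.0},
  {"delta_pos": [0, 0, 0.006], "yaw": 0, "fingers": 0.0},
  {"delta_pos": [0, 0, 0.006], "yaw": 0, "fingers": 0.0},
])

```text
clock: 14.0
eef_pos: [0.5265, 0.1716, 0.0917]
tool_rot: [-0.049, 0.999, -0.0, -0.001]
ft_force: [0.2, -0.5, -3.3]
grip_width: 0.0122
grasp_force: 59.0
```

```bash
python3 z.py 2>/dev/null
```

```text
t 14.0 tcp [0.5265 0.1716 0.0917] yang 1.668 w 0.0122 F [ 0.19 -0.54 -3.31] T [-0.261  0.045 -0.006] gf 59.01272535324097
delta [ 0.0001 -0.0004 -0.0211] yaw None mm 6.334126889457813
plate 0.07219956694532849 155
[ 0 21 20  8  2  8  5  6  8  6  7  6  5  3  9  6  4  8  6  3  7  6  7  6
  9  6 10  4 10  5  7  8  7  6  8  7 10 25 55  3  3  3  3  3  3  3  5  1
  3  5  5  5  5  6  6  5  8  6  8 14 38  9  3  7  6  3  7  6  5  5  8  3
  6  5  7  4  6  3  3  9  3]
```

Request:
jog_arm([
  {"delta_pos": [0, 0, 0.003], "yaw": 0, "fingers": 0.0},
  {"delta_pos": [0, 0, 0.006], "yaw": 0, "fingers": 0.0},
  {"delta_pos": [0, 0, 0.006], "yaw": 0, "fingers": 0.0},
])

```text
clock: 14.7
eef_pos: [0.5272, 0.1718, 0.0915]
tool_rot: [-0.049, 0.999, 0.0, 0.001]
ft_force: [-3.8, -2.4, 4.2]
grip_width: 0.0125
grasp_force: 60.1
```

The knob is home: z has stopped changing and the plate pushes back with about 4 N. Turning clockwise in stages.

Request:
jog_arm([
  {"delta_pos": [0, 0, -0.002], "yaw": 0.03, "fingers": 0.0},
  {"delta_pos": [0, 0, -0.003], "yaw": 0.07, "fingers": 0.0},
  {"delta_pos": [0, 0, -0.003], "yaw": 0.12, "fingers": 0.0},
  {"delta_pos": [0, 0, -0.003], "yaw": 0.17, "fingers": 0.0},
  {"delta_pos": [0, 0, -0.003], "yaw": 0.22, "fingers": 0.0},
  {"delta_pos": [0, 0, -0.003], "yaw": 0.27, "fingers": 0.0},
  {"delta_pos": [0, 0, -0.003], "yaw": 0.27, "fingers": 0.0},
])

```text
clock: 15.4
eef_pos: [0.5274, 0.1714, 0.0914]
tool_rot: [0.058, 0.998, -0.0, 0.0]
ft_force: [-2.7, -2.4, 2.1]
grip_width: 0.0127
grasp_force: 59.8
```

```bash
python3 -c "
from h import *
to(.5268,.1717,.0915,1.239)"
```

```text
t 15.4 tcp [0.5274 0.1714 0.0914] yang 1.455 w 0.0127 F [-2.74 -2.4   2.08] T [-0.727  0.382  0.024] gf 59.80731010437012
delta [ 0.002   0.0008 -0.0002] yaw 0.275 mm 0.6566714167649517
```

Forces are small, so I'm finishing the turn.

Request:
jog_arm([
  {"delta_pos": [0.002, 0.001, 0], "yaw": 0.05, "fingers": 0.0},
  {"delta_pos": [0.002, 0.001, 0], "yaw": 0.1, "fingers": 0.0},
  {"delta_pos": [0.002, 0.001, 0], "yaw": 0.15, "fingers": 0.0},
  {"delta_pos": [0.002, 0.001, 0], "yaw": 0.2, "fingers": 0.0},
  {"delta_pos": [0.002, 0.001, 0], "yaw": 0.25, "fingers": 0.0},
  {"delta_pos": [0.002, 0.001, 0], "yaw": 0.275, "fingers": 0.0},
  {"delta_pos": [0.002, 0.001, 0], "yaw": 0.275, "fingers": 0.0},
  {"delta_pos": [0.002, 0.001, 0], "yaw": 0.275, "fingers": 0.0},
])

```text
clock: 16.2
eef_pos: [0.5273, 0.171, 0.0915]
tool_rot: [0.165, 0.986, -0.001, 0.001]
ft_force: [-0.7, -5.7, 1.9]
grip_width: 0.0126
grasp_force: 59.8
```

```bash
cat > n.py <<'E'
from h import *
to(.5268,.1717,.0915,1.239)
cs=[cam('scene') for _ in range(8)];W=np.nanmean([cloud(c) for c in cs],0);g=np.mean([c['image'].max(2) for c in cs],0)
x,y,z=W[...,0],W[...,1],W[...,2]
from scipy.optimize import least_squares
k=(np.hypot(x-.525,y-.173)<.033)&(z>.08)&(z<.105);s=W[k];c=np.array([.525,.173])
for _ in range(4):
    an=np.arctan2(s[:,1]-c[1],s[:,0]-c[0]);u=s[(an>.15)|(an<-.8)]
    r=least_squares(lambda p:np.hypot(u[:,0]-p[0],u[:,1]-p[1])-.023,c,loss='soft_l1',f_scale=.001);c=r.x
d=s[:,:2]-c;rr=np.hypot(*d.T);q=rr>.0265;an=np.arctan2(d[:,1],d[:,0])
print('skirt',c.round(4),np.std(r.fun),'nose',np.median(an[q]).round(3),an[q].mean().round(3),q.sum(),rr.max().round(4))
w=np.hypot(x-c[0],y-c[1]);m=(w>.034)&(w<.046)&(z>.07)&(z<.08)&(g<85)
p=W[m];p=p[abs(np.arctan2(p[:,1]-c[1],p[:,0]-c[0])+.33)<.25];print('index',np.arctan2(p[:,1]-c[1],p[:,0]-c[0]).mean().round(3),len(p),p.mean(0).round(4))
i=np.clip(cs[0]['image'][160:240,280:360,::-1]*1.5,0,255).astype(np.uint8)
cv2.imwrite('pics/n.png',cv2.resize(i,(600,600),interpolation=cv2.INTER_CUBIC))
E
python3 n.py 2>/dev/null
```

```text
t 16.2 tcp [0.5273 0.171  0.0915] yang 1.2394 w 0.0126 F [-0.71 -5.7   1.86] T [-1.11   0.171  0.053] gf 59.7755491733551
delta [ 0.0023  0.0016 -0.0001] yaw 0.0006 mm 0.8535135522165135
skirt [0.525  0.1729] 0.0003930957894159341 nose -0.269 -0.287 13 0.0304
index -0.322 30 [0.5635 0.1601 0.0731]
```

View pics/n.png

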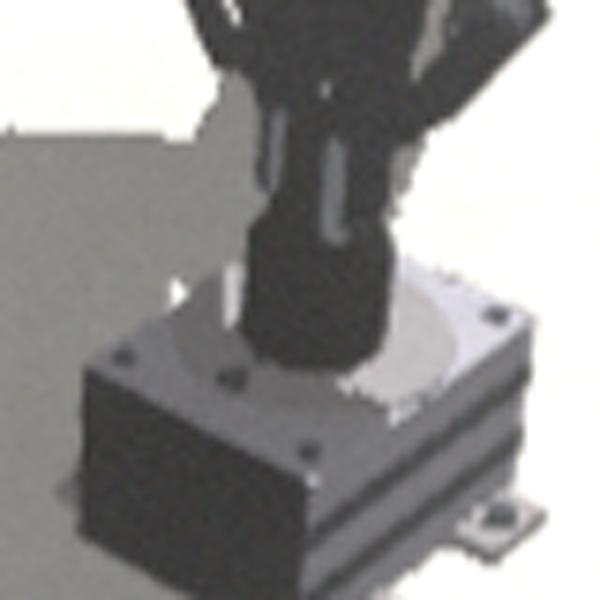

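The scene crop shows the knob seated with its nose towards the index wedge at about (233,377). Relieving the side load, releasing, and rising.

Request:
jog_arm([
  {"delta_pos": [0, -0.002, 0], "yaw": 0, "fingers": 0.0},
  {"delta_pos": [0, -0.002, 0], "yaw": 0, "fingers": 0.0},
  {"delta_pos": [0, -0.002, 0], "yaw": 0, "fingers": 0.5},
  {"delta_pos": [0, -0.002, 0], "yaw": 0, "fingers": 0.5},
  {"delta_pos": [0, -0.002, 0], "yaw": 0, "fingers": 0.5},
  {"delta_pos": [0, -0.002, 0], "yaw": 0, "fingers": 0.5},
  {"delta_pos": [0, -0.002, -0.05], "yaw": 0, "fingers": 0.5},
  {"delta_pos": [0, -0.002, -0.15], "yaw": 0, "fingers": 0.5},
  {"delta_pos": [0, -0.002, -0.3], "yaw": 0, "fingers": 0.5},
  {"delta_pos": [0, -0.002, -0.45], "yaw": 0, "fingers": 0.5},
  {"delta_pos": [0, -0.002, -0.45], "yaw": 0, "fingers": 0.5},
])

```text
clock: 17.7
eef_pos: [0.53, 0.1732, 0.2336]
tool_rot: [0.165, 0.986, 0.003, 0.006]
ft_force: [0.9, 0.6, 1.4]
grip_width: 0.0423
grasp_force: 0.0
```

```bash
python3 -c "
from h import *
to(.40,.35,.25)"
```

```text
t 17.7 tcp [0.53   0.1732 0.2336] yang 1.2403 w 0.0423 F [0.94 0.61 1.43] T [ 0.011 -0.006  0.004] gf 0.0
delta [ 0.6006  0.4174 -0.0576] yaw None mm 220.10686736152294
```

Moving aside to clear the top view.

Request:
jog_arm([
  {"delta_pos": [0.6, 0.42, -0.05], "yaw": 0, "fingers": 0.5},
  {"delta_pos": [0.6, 0.42, -0.05], "yaw": 0, "fingers": 0.5},
  {"delta_pos": [0.6, 0.42, -0.05], "yaw": 0, "fingers": 0.5},
  {"delta_pos": [0.6, 0.42, -0.05], "yaw": 0, "fingers": 0.5},
  {"delta_pos": [0.6, 0.42, -0.05], "yaw": 0, "fingers": 0.5},
  {"delta_pos": [0.6, 0.42, -0.05], "yaw": 0, "fingers": 0.5},
  {"delta_pos": [0.6, 0.42, -0.05], "yaw": 0, "fingers": 0.5},
  {"delta_pos": [0.6, 0.42, -0.05], "yaw": 0, "fingers": 0.5},
])

```text
clock: 18.5
eef_pos: [0.3974, 0.3484, 0.2408]
tool_rot: [0.165, 0.986, -0.0, -0.0]
ft_force: [1.1, 0.3, -0.3]
grip_width: 0.0429
grasp_force: 0.0
```

```bash
python3 n.py 2>/dev/null; python3 z.py 2>/dev/null|tail -4; cat > e.py <<'E'
from h import *
cs=[cam('top') for _ in range(8)];W=np.nanmean([cloud(c) for c in cs],0);g=np.mean([c['image'].max(2) for c in cs],0)
x,y,z=W[...,0],W[...,1],W[...,2];P=np.hypot(x-.5245,y-.170)<.03
for n,WW in(('top',W),('scene',np.nanmean([cloud(cam('scene')) for _ in range(8)],0))):
    P=np.hypot(WW[...,0]-.525,WW[...,1]-.171)<.03
    q=WW[P&(WW[...,2]>.125)&(WW[...,2]<.140)][:,:2]
    r=cv2.minAreaRect((q*1000).astype(np.float32));m=q.mean(0);v=np.linalg.svd(q-m,full_matrices=False)[2][0];print(n,'bar',len(q),m.round(4),np.arctan(v[1]/v[0]).round(3),r)
P=np.hypot(x-.5245,y-.170)
m=(P<.031)&(z>.074)&(z<.104);p=W[m];d=p[:,:2]-[.5245,.170];q=np.hypot(*d.T)>.0255;print('nose',np.arctan2(d[q,1],d[q,0]).round(2),p[q].round(4).tolist()[:8])
m=(P>.033)&(P<.047)&(z>.07)&(g<95);p=W[m];d=p[:,:2]-[.5245,.170];a=np.arctan2(d[:,1],d[:,0]);s=abs(a+.33)<.25;print('index',a[s].mean(),s.sum())
i=np.clip(cs[0]['image'][165:230,166:231,::-1]*1.5,0,255).astype(np.uint8)
cv2.imwrite('pics/e.png',cv2.resize(i,(600,600),interpolation=cv2.INTER_CUBIC))
E
python3 e.py 2>/dev/null
```

```text
t 18.5 tcp [0.3974 0.3484 0.2408] yang 1.2388 w 0.0429 F [ 1.06  0.31 -0.34] T [-0.033 -0.007 -0.004] gf 0.0
delta [-0.5998 -0.4161  0.4977] yaw -0.0002 mm 265.05862547450903
skirt [0.525  0.1728] 0.0004339282560624331 nose -0.279 -0.274 15 0.0309
index -0.327 14 [0.5641 0.1595 0.0745]
[ 0 15 18  6  5  5  8  2  9  7  4  8  5  5  4  8  7  7  6  4  8  6  5  7
  8  6  8  8  6 12  3  6  9  6  9  7  7 41 39  6  5  4  6  4  6  5  4  4
  7  4  6  6  4  5  7  5  5  4  6 21 36  0  0  0  0  0  0  0  0  0  0  0
  0  0  0  0  0  0  0  0  0]
top bar 92 [0.5247 0.1699] -0.321 ((525.1583862304688, 170.34564208984375), (13.78530502319336, 39.184326171875), 72.52670288085938)
scene bar 79 [0.5284 0.1737] -0.346 ((525.87255859375, 173.4275360107422), (13.508196830749512, 39.55549621582031), 71.54497528076172)
nose [-0.19 -0.27 -0.34 -0.35 -0.4  -0.64 -0.84 -1.27 -1.3  -2.06  2.32 -2.33
 -2.4  -2.6  -2.91] [[0.552, 0.1647, 0.0913], [0.5522, 0.1623, 0.0896], [0.5525, 0.1601, 0.0875], [0.5487, 0.1611, 0.0955], [0.5495, 0.1595, 0.0901], [0.549, 0.1516, 0.0742], [0.5436, 0.1487, 0.0743], [0.5328, 0.143, 0.0741]]
index -0.3035384098460818 18
```

View pics/e.png

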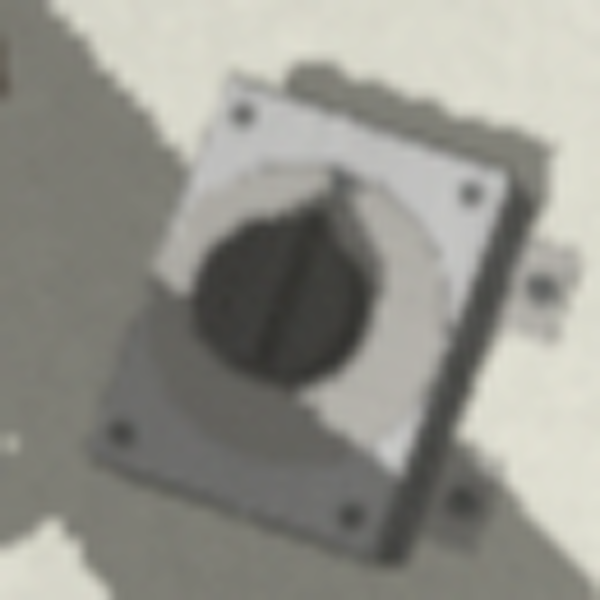

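The knob is home, with its shoulder 36 mm above the plate. Its nose lies within about 0.02 rad of the index mark, at crop (342,182), and the arm is clear.

```bash
python3 -c "
from h import *
print(bot.job_done())"
```

```text
the job is handed in; nothing more can be done
None
```

The pointer knob is on the D-shaft and pushed fully home, with its nose within about 0.02 rad of the index mark by the cameras; it is released, the arm is clear, and the job was handed in after about 20 s of robot time (no verdict was returned).

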